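# Slide the ruler off the book and put it in the tray

## Robot

A 6-joint arm with a two-finger parallel gripper is mounted at the origin on a cart in front of the work surface, level with it; the furniture and walls round the work are solid. World frame = base frame: x ahead of the robot, y to its left, z up, the work surface at z = 0. Lengths are in m, angles in rad, forces in N, time in s.
With the tool pointing down it reaches from about 0.25 to 0.725 m from the base axis. Payload 9.7 kg.
Tool frame: the origin (TCP) lies at the very end of the fingers, on their centre line; the grasp point (between the pads) lies 19 mm behind it; z points along the fingers, y is the line along which they close (so a half turn about z gives the same grasp; the last joint's range is limited). The gripper opens to 85 mm and grips with 20 to 120 N. Pads are 22 mm wide; open, the fingers measure 114 mm over their backs; the gripper's body (76 mm by 85 mm) begins 54 mm behind the grasp point. The pads swing forward as they close: fully open they stand 13 mm farther back than shut.
Start: joints at [1.176, 0.087, 0.176, 1.66, 0, 1.571], TCP at [0.212, 0.508, 0.231] pointing down, gripper open.
Joint ranges: [-3.13, 3.13], [-0.85, 1.81], [-1.15, 1.24], [-2.2, 2.28], [-1.44, 1.52], [-3.14, 3.14]. Speed limits (rad/s): [2.22, 2.22, 2.57, 3.14, 3.14, 3.14].

## Interface

Orientations are given as a rotation vector (axis times angle).
In Python, from rig import env gives the robot as it stands.
- The arm moves only by the tool carry_out, never from a script. Its argument "targets" is a list of rows, each a list of 3 entries, a list of its own where there are three numbers: the turn, a rotation vector about the tool's x, y, z in units of 6 degrees (1.0 is 6 degrees), then the shift along the tool's x, y, z in units of 30 mm (1.0 is 30 mm), then the finger opening in mm, from 0 to 85.4. In form: [[[ax, ay, az], [dx, dy, dz], fingers], ...]. A call has 1 to 8 rows; each row shifts and turns the commanded pose from where the row before left it, along the tool's axes as they then stand; what a row does not reach is not made up. A row lasts 1/10 s, in which the tool goes at most 50 mm and 8.59 degrees, less where a joint would pass 70% of its speed; a pose out of reach is approached as far as the arm can. A call is refused whole if a number of a shift passes 1 or a number of a turn 1, either way. A call with a gripper value outside its range is refused whole. The fingers move at their own pace and stop on an object; "squeeze" is the grip in N (left out, the last holds). Time passes only in rows, so rows that do not move let the fingers close. It gives the time, the measured TCP pose, the force, the opening and the grip force at its end, in the units of the state.
- env.state(): the state, without advancing time (a new reading comes with each control period).
- env.get_image(name): name is "scene" or "top" or "wrist"; returns a dict with "pixels" (384x512x3 uint8, red, green, blue), "depth" (384x512 float32, m along the optical axis (not along the pixel's ray), 0 where there is no reading), "fovy" (degrees; the focal length in pixels is half the picture's height over the tangent of half this angle, whatever the lens; pixels are square), "cx", "cy" (the principal point, pixels), "R" (3x3) and "t" (3): a world point X has camera coordinates R X + t. Camera axes: x right, y down, z forward; pixel columns grow to the right and rows downward; lengths in m; the calibration is good to about 2 mm. The wrist camera is an equidistant fisheye: a pixel r from the principal point sees the ray r / f radians off the axis. A picture is of the moment at which its call begins.
- env.finish_job(): hands the job in; it is judged then, once.
The state is a dict: "clock": time; "joint_positions": joint angles; "dq": joint speeds; "joint_efforts": joint torques, N m; "eef_pos": TCP position; "eef_rot": TCP orientation; "force": force on the tool from outside, world axes, zero at the start; "torque": the same for the moment, N m; "finger_gap": finger opening in m; "finger_force": force on a finger pad.
Only numpy, scipy, OpenCV 4.12 (cv2) and the standard library are available. Lean on these libraries where they do the work, as an engineer would, in place of code of your own. Each camera call takes 0.05 s, during which the arm holds its last target. There are 200 camera calls.

## Task

Put the short flat wooden ruler away in the open wooden tray. It lies flat on the thick dark book, so first slide it along the book toward you until its near end sticks out over the book's front edge by about a third of its length, then grip it by that end, pick it up, lower it into the tray and let go with it lying flat on the tray's floor. Leave the book, the tray and the bone folder beside the ruler where they are.

Things in the scene. Friction and masses are not known exactly. Their poses are not given: they have to be found in the camera images.
- ruler_center (a point): Centre (half-way up) of the short flat light-wood ruler, a loose plain strip 130 mm long, 38 mm wide and 6 mm thick, about 40 g, with dark tick marks along one long edge. It starts flat on the dark book, its near end (65 mm from the centre) 15 to 45 mm behind the book's front edge and wholly inside the book's cover, pointing roughly toward the robot. Its x axis runs along the length (pointing away from the robot at the start), y across the width, z up out of the flat face.
- book: Thick dark navy closed book lying flat on the desk, loose, 1.05 kg, top cover 34 mm above the desk. The origin is on its underside near the middle; x points away from the robot, y left, z up. Its solid reaches from x = -95 mm (the front edge, facing the robot) to x = +101 mm, and y from -129 to +129 mm. A bone folder (narrow pale rounded tool, 148 x 19 x 8 mm) also lies on the book, on its left side (+y), at least 25 mm from the ruler; leave it there.
- tray: Low open dark-wood tray standing on the desk to the left or to the right of the book, loose, 0.8 kg. Outside 200 mm (its x) by 124 mm (its y) by 22 mm high, walls and floor 6 mm thick, so inside 188 x 112 mm. The origin is the centre of its underside; z up, x roughly away from the robot. A flat closed green pencil tin (195 x 71 x 21 mm) lies on the other side of the book.
- bone_folder: Bystander: pale bone paper folder lying on the left part of the book, 148 mm along its y axis, 19 mm wide, 8 mm thick; origin at the centre of its underside.
Not all that is in view belongs to the job. There is more than one size of the part that bears ruler_center; the job needs the larger.

How it is judged:
On the way, in this order (a step that is already met when the one before it is completed fails the run):
1. the ruler has been slid along the book so that its near end sticks out about 25 mm or more (up to half its length) beyond the book's front edge, the rest still lying flat on the book (x of ruler_center in the frame of book between -0.095 and -0.055 m and z of ruler_center in the frame of book between 0.03 and 0.044 m and y of ruler_center in the frame of book between -0.125 and 0.125 m and angle between ruler_center's own z axis and vertical below 0.12 rad), for 0.1 s.
2. the ruler is lifted clear of the book, gripped by the end that stuck out (15 mm or more from its middle) (height (world z) of ruler_center above 0.055 m and contact force between the fingers and ruler above 0.5 N and x of the grasp point in the frame of ruler_center below -0.015 m), for 0.1 s.
3. the ruler is lowered into the tray while still gripped (its centre under 40 mm above the desk) (x of ruler_center in the frame of tray between -0.05 and 0.05 m and y of ruler_center in the frame of tray between -0.045 and 0.045 m and height (world z) of ruler_center below 0.04 m and contact force between the fingers and ruler above 0.5 N), for 0.05 s.
At the end, for the whole second after the job is handed in: The ruler lies flat (within about 6 degrees) on the tray's floor inside its walls (its centre within 50 mm lengthwise and 45 mm crosswise of the tray's centre), at rest and released (x of ruler_center in the frame of tray between -0.05 and 0.05 m and y of ruler_center in the frame of tray between -0.045 and 0.045 m and z of ruler_center in the frame of tray between 0.004 and 0.014 m and angle between each of ruler_center, tray's own z axis and vertical below 0.1 rad and linear speed of ruler below 0.02 m/s and contact force between the fingers and ruler below 0.05 N); the robot touches nothing.
It fails at once if the book is shifted by more than 30 mm (distance of book from where it was at the start of the episode above 0.03 m).
It fails at once if the tray is shifted by more than 30 mm (distance of tray from where it was at the start of the episode above 0.03 m).
It fails at once if the bone folder is shifted by more than 30 mm (distance of bone_folder from where it was at the start of the episode above 0.03 m).
It also fails if it takes over 64 s, if anything falls off the work surface, if the arm or the gripper's body presses on something with over 40 N, if the wrist force passes 120 N, or if a joint passes its speed limit or range.

## Working session

There is one attempt and no reset: what is moved stays moved. The work goes in short steps, Python scripts to look and compute and a tool call to move; the robot and the scene stay as the last step left them, time stands still between calls to the robot, and variables do not carry over. Pictures are saved under pics/ and viewed, at most 10 in all, crops included, and the job is handed in when it is done.

Besides the shell and the picture viewer there is one more tool, called after "Call:" by a JSON object that holds its "method" and its "body", one argument or row to a line. carry_out: Moves the arm, as the interface text tells. Its arguments: {"type":"object","properties":{"targets":{"type":"array","items":{"type":"array"}},"squeeze":{"type":"number"}},"required":["targets"]}

```bash
mkdir -p pics; ls; cat > h.py <<'E'
import numpy as np, cv2
from rig import env
def pts(im):
    h,w=im["depth"].shape; f=h/2/np.tan(np.radians(im["fovy"])/2)
    v,u=np.mgrid[:h,:w]; d=im["depth"]
    c=np.stack([(u-im["cx"])/f*d,(v-im["cy"])/f*d,d],-1)
    return (c-im["t"])@im["R"]
def ray(im,u,v,z):
    h=384; f=h/2/np.tan(np.radians(im["fovy"])/2)
    d=np.array([(u-im["cx"])/f,(v-im["cy"])/f,1.])@im["R"]; o=-im["R"].T@im["t"]
    return o+d*(z-o[2])/d[2]
E
python3 - <<'E'
from h import *
im=env.get_image("top"); cv2.imwrite("pics/top.png",im["pixels"][:,:,::-1])
s=env.get_image("scene"); cv2.imwrite("pics/scene.png",s["pixels"][:,:,::-1])
import pickle; pickle.dump(im,open("top.pkl","wb"))
print(im["R"],im["t"],im["fovy"],env.state())
E
```

```text
pics
[[ 0.01385311 -0.99987609 -0.00747692]
 [-0.996049   -0.01314332 -0.08782738]
 [ 0.08771822  0.00866406 -0.99610765]] [-0.00774226  0.46896268  1.26093542] 42.73276722282295 {'clock': 0.1, 'joint_positions': array([ 1.17598920e+00,  8.73961049e-02,  1.75192005e-01,  1.65977580e+00,
       -9.57344526e-06,  1.57079330e+00]), 'dq': array([ 0.00036855, -0.00062599,  0.00321103, -0.00146048, -0.00087407,
        0.00187762]), 'joint_efforts': array([-6.78010074e-04, -5.21560764e+01,  4.65651262e+01,  1.59676408e-02,
       -1.78141960e-05, -1.24464449e-05]), 'eef_pos': array([0.21147092, 0.50750022, 0.23064792]), 'eef_rot': array([-6.16093210e-01, -3.08036211e+00,  1.82587186e-03]), 'force': array([ 0.31174242, -0.33939045,  0.11465386]), 'torque': array([ 0.01057254,  0.03012476, -0.02675094]), 'finger_force': 0.0, 'finger_gap': 0.08538345242390308}
```

View pics/top.png

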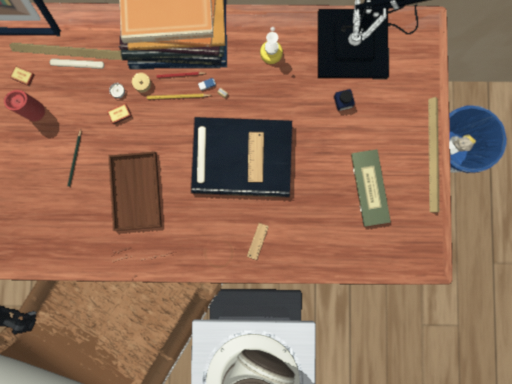

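The top view shows several ruler-like strips:
- (256,157): a light-wood strip on the navy book, with the bone folder at (201,155).
- (258,242): a shorter strip on the desk.
- (433,155) and (65,50): long rulers.

The one meant is the strip on the book. It is the larger of the two short ones. The tray is at (136,191), left of the book. I'll measure these and confirm with a crop.

```bash
cat >> h.py <<'E'
def rect(im,mask,box,z):
    """box u0,v0,u1,v1: largest blob's min-area rect, corners cast to height z"""
    m=np.zeros_like(mask); u0,v0,u1,v1=box; m[v0:v1,u0:u1]=mask[v0:v1,u0:u1]
    c=max(cv2.findContours(m,cv2.RETR_EXTERNAL,cv2.CHAIN_APPROX_NONE)[0],key=cv2.contourArea)
    P=np.array([ray(im,u,v,z)[:2] for u,v in c[:,0]])
    (x,y),(a,b),t=cv2.minAreaRect((P*1000).astype(np.float32))
    if a<b: a,b,t=b,a,t+90
    return (x,y),(a,b),(t+90)%180-90
E
python3 - <<'E'
from h import *; import pickle
im=pickle.load(open("top.pkl","rb")); p=im["pixels"]; g=p.astype(int)
hsv=cv2.cvtColor(p,cv2.COLOR_RGB2HSV)
light=((g.min(-1)>95)&(g[...,0]>150)).astype(np.uint8)
navy=((g[...,0]<60)&(g[...,2]<90)&(g[...,2]>=g[...,0])).astype(np.uint8)
P=pts(im)
print("ruler",rect(im,light,(235,120,275,192),.040))
print("folder",rect(im,light,(194,120,212,192),.040))
print("small",rect(im,light,(240,218,275,265),.006))
top=((abs(P[...,2]-.034)<.012)).astype(np.uint8)
top=cv2.morphologyEx(top,cv2.MORPH_OPEN,np.ones((3,3)))
print("book z",np.median(P[140:180,215:240,2]),"book",rect(im,top,(180,105,305,205),.034))
dark=(g[...,0]<115).astype(np.uint8)
print("tray",rect(im,dark,(100,140,172,242),.02))
cv2.imwrite("pics/c.png",cv2.resize(p[100:270,180:310,::-1],None,fx=3.5,fy=3.5,interpolation=2))
for v in (188,190,192,194,196,198): print(v,p[v,225],P[v,225],ray(im,225,v,.034)[:2])
E
```

```text
ruler ((575.9277954101562, -0.21248245239257812), (128.42449951171875, 36.284549713134766), 0.7213883996009827)
folder ((580.798095703125, 140.15289306640625), (147.08645629882812, 18.641010284423828), -0.06812286376953125)
small ((358.540283203125, -8.80721664428711), (94.66683959960938, 29.15757942199707), -19.226898193359375)
book z 0.03373829634127004 book ((576.3045043945312, 36.553001403808594), (257.80712890625, 201.84751892089844), 88.58345031738281)
tray ((481.130859375, 310.21612548828125), (206.57823181152344, 133.3890380859375), 5.538595676422119)
188 [39 46 53] [0.49303358 0.07626834 0.03562582] [0.4932094  0.07638275]
190 [113 117 114] [0.48850275 0.0766204  0.02919552] [0.48800299 0.0762827 ]
192 [36 41 47] [0.48306756 0.07637052 0.03132507] [0.48280034 0.07618272]
194 [51 36 33] [0.47851643 0.07675274 0.02444733] [0.47760142 0.07608281]
196 [96 61 47] [0.4749333  0.07791401 0.00643381] [0.47240625 0.07598298]
198 [130  81  61] [0.46988849 0.07801978 0.00346533] [0.46721481 0.07588321]
```

View pics/c.png

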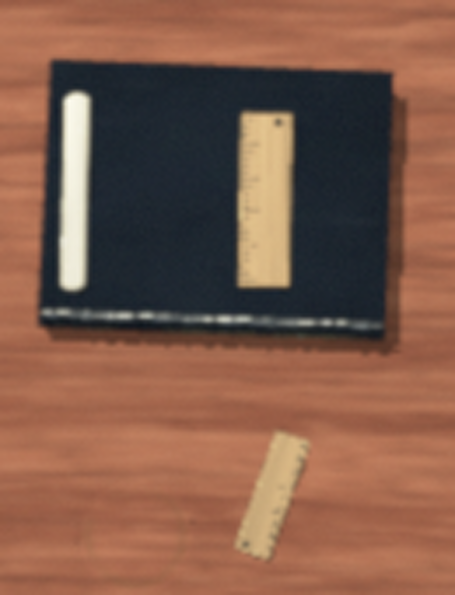

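View pics/scene.png

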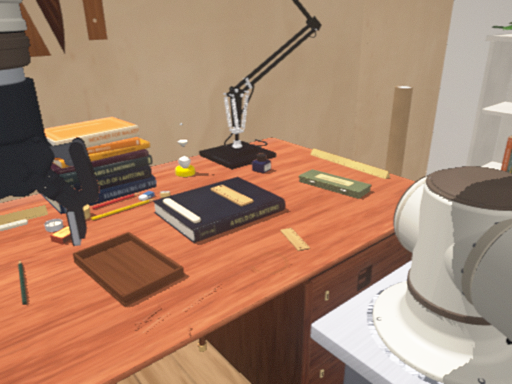

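The crop confirms it. The larger ruler is about 128x36 mm as measured, centred at (0.576, 0.000) on the book. The desk one measures only 95x29 mm. I'll turn the tool so its y axis lines up with world y, then go above the space behind the ruler's far end.

Call:
{"method": "carry_out", "body": {
  "targets": [
    [[0,0,-0.97],[0,0,0],10],
    [[0,0,-0.97],[0,0,0],10],
    [[0,0,-0.97],[0,0,0],10],
    [[0,0,-0.97],[0,0,0],10],
    [[0,0,0],[-0.6,-0.7,0.1],10],
    [[0,0,0],[-0.6,-0.7,0.1],10],
    [[0,0,0],[-0.6,-0.7,0.1],10],
    [[0,0,0],[-0.6,-0.7,0.1],10]
  ]
}}

```text
clock: 0.9
eef_pos: [0.2849, 0.4236, 0.2188]
eef_rot: [0.019, -3.141, 0.001]
force: [1.6, 0.4, 0.7]
finger_gap: 0.0097
finger_force: 0.0
```

Call:
{"method": "carry_out", "body": {
  "targets": [
    [[0,0,0],[-0.6,-0.7,0.1],10],
    [[0,0,0],[-0.6,-0.7,0.1],10],
    [[0,0,0],[-0.6,-0.7,0.1],10],
    [[0,0,0],[-0.6,-0.7,0.1],10],
    [[0,0,0],[-0.6,-0.7,0.1],10],
    [[0,0,0],[-0.6,-0.7,0.1],10],
    [[0,0,0],[-0.6,-0.7,0.1],10],
    [[0,0,0],[-0.6,-0.7,0.1],10]
  ]
}}

```text
clock: 1.7
eef_pos: [0.4309, 0.2572, 0.1948]
eef_rot: [0.018, -3.141, 0.0]
force: [-0.9, 0.3, -0.9]
finger_gap: 0.0101
finger_force: 0.0
```

Call:
{"method": "carry_out", "body": {
  "targets": [
    [[0,0,0],[-0.6,-0.7,0.1],10],
    [[0,0,0],[-0.6,-0.7,0.1],10],
    [[0,0,0],[-0.6,-0.7,0.1],10],
    [[0,0,0],[-0.6,-0.7,0.1],10],
    [[0,0,0],[-0.6,-0.7,0.1],10],
    [[0,0,0],[-0.6,-0.7,0.1],10],
    [[0,0,0],[-0.6,-0.7,0.1],10],
    [[0,0,0],[-0.6,-0.7,0.1],10]
  ]
}}

```text
clock: 2.5
eef_pos: [0.5769, 0.0908, 0.1707]
eef_rot: [0.018, -3.141, 0.0]
force: [0.4, 0.2, -0.1]
finger_gap: 0.01
finger_force: 0.0
```

Call:
{"method": "carry_out", "body": {
  "targets": [
    [[0,0,0],[-0.6,-0.7,0.1],10],
    [[0,0,0],[-0.6,-0.7,0.1],10],
    [[0,0,0],[-0.6,-0.7,0.1],10],
    [[0,0,0],[-0.6,-0.7,0.1],10],
    [[0,0,0],[0,0,0],10],
    [[0,0,0],[0,0,0],10]
  ]
}}

```text
clock: 3.1
eef_pos: [0.6491, 0.0084, 0.1584]
eef_rot: [0.017, -3.14, -0.0]
force: [-0.5, 0.6, 0.4]
finger_gap: 0.0104
finger_force: 0.0
```

Call:
{"method": "carry_out", "body": {
  "targets": [
    [[0,0,0],[-0.47,-0.28,0],10],
    [[0,0,0],[0,0,0.7],10],
    [[0,0,0],[0,0,0.7],10],
    [[0,0,0],[0,0,0.7],10],
    [[0,0,0],[0,0,0.7],10],
    [[0,0,0],[0,0,0.5],10],
    [[0,0,0],[0,0,0.3],10],
    [[0,0,0],[0,0,0],10]
  ]
}}

```text
clock: 3.9
eef_pos: [0.6628, 0.0009, 0.0503]
eef_rot: [0.019, -3.14, -0.0]
force: [-0.6, 0.3, -0.1]
finger_gap: 0.0101
finger_force: 0.0
```

```bash
python3 - <<'E'
from h import *
s=env.state(); print(s["eef_pos"],s["force"])
im=env.get_image("wrist"); cv2.imwrite("pics/w1.png",im["pixels"][:,:,::-1])
E
```

```text
[0.66275492 0.00090341 0.05029385] [-0.61336997  0.29589316 -0.05647567]
```

View pics/w1.png

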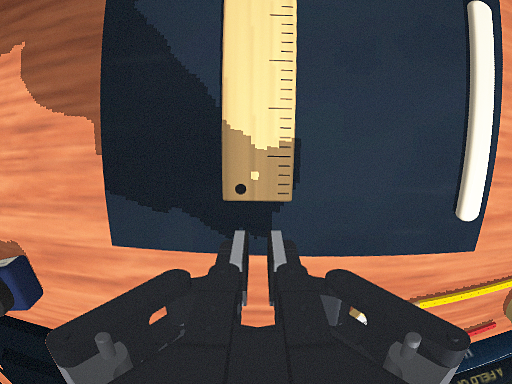

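The wrist view shows the ruler's far end at rows 198-200, centred on column 258. The fingertips are just behind it at (258,233), in front of the book's back edge at row about 250. I'll lower slowly to just above the book.

Call:
{"method": "carry_out", "body": {
  "targets": [
    [[0,0,0],[0,0,0.2],10],
    [[0,0,0],[0,0,0.15],10],
    [[0,0,0],[0,0,0.08],10],
    [[0,0,0],[0,0,0.03],10],
    [[0,0,0],[0,0,0],10]
  ]
}}

```text
clock: 4.45
eef_pos: [0.6635, 0.0004, 0.0374]
eef_rot: [0.018, -3.141, -0.0]
force: [-0.1, 0.6, 0.1]
finger_gap: 0.0099
finger_force: 0.0
```

Call:
{"method": "carry_out", "body": {
  "targets": [
    [[0,0,0],[0,0,0.04],10],
    [[0,0,0],[0,0,0],10]
  ]
}}

```text
clock: 4.65
eef_pos: [0.6635, 0.0005, 0.0362]
eef_rot: [0.018, -3.142, -0.0]
force: [0.4, -0.3, 0.5]
finger_gap: 0.0098
finger_force: 0.0
```

Call:
{"method": "carry_out", "body": {
  "targets": [
    [[0,0,0],[0,0,0.04],10],
    [[0,0,0],[0,0,0],10]
  ]
}}

```text
clock: 4.85
eef_pos: [0.6635, 0.0005, 0.0349]
eef_rot: [0.018, -3.141, -0.0]
force: [-0.2, 0.5, -0.3]
finger_gap: 0.0095
finger_force: 0.0
```

Call:
{"method": "carry_out", "body": {
  "targets": [
    [[0,0,0],[0.2,0,0],10],
    [[0,0,0],[0.25,0,0],10],
    [[0,0,0],[0.3,0,0],10],
    [[0,0,0],[0.3,0,0],10],
    [[0,0,0],[0.3,0,0],10],
    [[0,0,0],[0.3,0,0],10],
    [[0,0,0],[0.2,0,0],10],
    [[0,0,0],[0,0,0],10]
  ]
}}

```text
clock: 5.65
eef_pos: [0.6073, -0.0002, 0.0353]
eef_rot: [-0.018, 3.141, -0.0]
force: [-0.1, 0.5, 0.2]
finger_gap: 0.0101
finger_force: 0.0
```

```bash
python3 - <<'E'
from h import *
s=env.state(); print(s["eef_pos"],s["force"])
im=env.get_image("wrist"); cv2.imwrite("pics/w2.png",im["pixels"][:,:,::-1])
E
```

```text
[ 6.07289278e-01 -1.97935596e-04  3.53333277e-02] [-0.07649466  0.51537113  0.2022518 ]
```

View pics/w2.png

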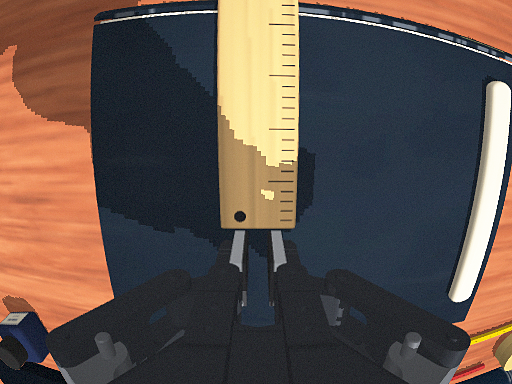

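The ruler slides straight: its far end is against the fingertips at (258,228), and its near end already passes the front edge at row 10. I'll push 33 mm further, then back off and rise.

Call:
{"method": "carry_out", "body": {
  "targets": [
    [[0,0,0],[0.2,0,0],10],
    [[0,0,0],[0.3,0,0],10],
    [[0,0,0],[0.3,0,0],10],
    [[0,0,0],[0.2,0,0],10],
    [[0,0,0],[0.1,0,0],10],
    [[0,0,0],[0,0,0],10],
    [[0,0,0],[-0.2,0,0],10],
    [[0,0,0],[-0.2,0,-0.5],10]
  ]
}}

```text
clock: 6.5
eef_pos: [0.5865, -0.0004, 0.0484]
eef_rot: [0.018, -3.139, -0.0]
force: [-0.1, -0.3, 0.3]
finger_gap: 0.0103
finger_force: 0.0
```

Call:
{"method": "carry_out", "body": {
  "targets": [
    [[0,0,0],[0,0,-0.9],60],
    [[0,0,0],[0,0,-0.9],60],
    [[0,0,0],[0,0,-0.9],60],
    [[0,0,0],[0,0,-0.9],60],
    [[0,0,0],[-0.5,0,-0.9],60],
    [[0,0,0],[-0.9,0,-0.9],60],
    [[0,0,0],[-0.9,0,0],60],
    [[0,0,0],[0,0,0],60]
  ]
}}

```text
clock: 7.3
eef_pos: [0.6589, 0.0004, 0.2109]
eef_rot: [-0.018, 3.141, -0.0]
force: [-0.3, 0.2, -0.9]
finger_gap: 0.0597
finger_force: 0.0
```

```bash
python3 - <<'E'
from h import *; import pickle
print(env.state()["eef_pos"])
im=env.get_image("top"); p=im["pixels"]; g=p.astype(int); pickle.dump(im,open("top2.pkl","wb"))
light=((g.min(-1)>95)&(g[...,0]>150)).astype(np.uint8)
light[:,:]*=1
print("ruler",rect(im,light,(235,140,275,223),.040))
w=env.get_image("wrist")
cv2.imwrite("pics/both.png",np.hstack([cv2.resize(p[100:250,90:310,::-1],(440,300)),cv2.resize(w["pixels"][:,:,::-1],(360,300))]))
E
```

```text
[6.58929510e-01 4.18860553e-04 2.10880717e-01]
ruler ((512.4635009765625, 0.3816795349121094), (213.07525634765625, 101.3552474975586), 0.7047066688537598)
```

View pics/both.png

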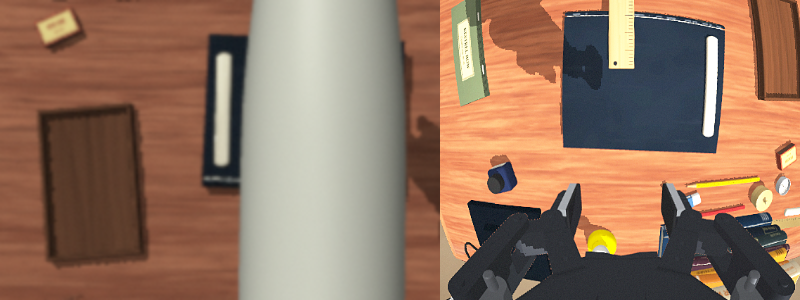

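Wrist pane: the ruler's far end is on the book at (621,69), and it crosses the front edge. The arm hides it in the top view. I'll move above the overhanging end and look closely.

Call:
{"method": "carry_out", "body": {
  "targets": [
    [[0,0,0],[0.8,0,0],60],
    [[0,0,0],[0.8,0,0.2],60],
    [[0,0,0],[0.9,0,0.4],60],
    [[0,0,0],[0.9,0,0.4],60],
    [[0,0,0],[0.9,0,0.5],60],
    [[0,0,0],[0.9,0,0.5],60],
    [[0,0,0],[0.9,0,0.4],60],
    [[0,0,0],[0.7,0,0.4],60]
  ]
}}

```text
clock: 8.2
eef_pos: [0.4496, -0.002, 0.1274]
eef_rot: [0.018, -3.141, 0.0]
force: [0.8, -0.8, 0.4]
finger_gap: 0.0598
finger_force: 0.0
```

```bash
cat >> h.py <<'E'
def wray(im,u,v,z):
    f=192/np.tan(np.radians(im["fovy"])/2); a=u-im["cx"]; b=v-im["cy"]; r=np.hypot(a,b)+1e-9; th=r/f
    d=np.array([np.sin(th)*a/r,np.sin(th)*b/r,np.cos(th)])@im["R"]; o=-im["R"].T@im["t"]
    return o+d*(z-o[2])/d[2]
E
python3 - <<'E'
from h import *; import pickle
print(env.state()["eef_pos"])
w=env.get_image("wrist"); pickle.dump(w,open("w3.pkl","wb")); cv2.imwrite("pics/w3.png",w["pixels"][:,:,::-1])
E
```

```text
[ 0.44963979 -0.00199239  0.12737473]
```

View pics/w3.png

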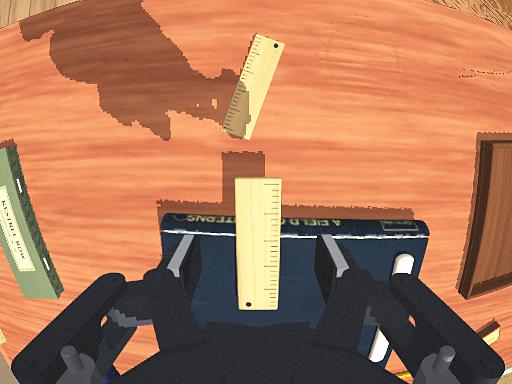

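The view shows the ruler from its near end at (258,178) to its far end at (258,309), with the book's front cover edge at row about 234. About 40% of it overhangs. I'll turn these pixels into metres.

```bash
python3 - <<'E'
from h import *; import pickle
w=pickle.load(open("w3.pkl","rb"))
for n,u,v,z in [("nearL",236,178,.04),("nearR",281,179,.04),("farL",238,308,.04),("farR",277,309,.04),("edge top",215,235,.034),("edge bottom",215,218,.0),("edge topR",300,236,.034)]: print(n,wray(w,u,v,z).round(4))
im=pickle.load(open("top2.pkl","rb")); 
for n,u,v in [("fl",90+45/2,100+262/2),("fr",90+146/2,100+257/2),("br",90+132/2,100+105/2),("bl",90+39/2,100+110/2)]: print(n,ray(im,u,v,.022).round(4))
E
```

```text
nearL [ 0.4332 -0.0194  0.04  ]
nearR [0.4336 0.0165 0.04  ]
farL [ 0.5611 -0.0196  0.04  ]
farR [0.562 0.018 0.04 ]
edge top [ 0.4859 -0.0389  0.034 ]
edge bottom [ 0.483  -0.0434  0.    ]
edge topR [0.4859 0.0355 0.034 ]
fl [0.3783 0.3675 0.022 ]
fr [0.3866 0.2363 0.022 ]
br [0.5862 0.2609 0.022 ]
bl [0.578  0.3833 0.022 ]
```

Call:
{"method": "carry_out", "body": {
  "targets": [
    [[0,0,0],[-0.17,0.03,0.2],60],
    [[0,0,0],[0,0,0.6],60],
    [[0,0,0],[0,0,0.7],60],
    [[0,0,0],[0,0,0.7],60],
    [[0,0,0],[0,0,0.6],60],
    [[0,0,0],[0,0,0.4],60],
    [[0,0,0],[0,0,0.18],60],
    [[0,0,0],[0,0,0],60]
  ]
}}

```text
clock: 9.05
eef_pos: [0.4571, -0.001, 0.0264]
eef_rot: [0.018, -3.141, -0.0]
force: [-0.2, -0.4, 0.3]
finger_gap: 0.0601
finger_force: 0.0
```

Call:
{"method": "carry_out", "body": {
  "targets": [
    [[0,0,0],[0,0,0],50],
    [[0,0,0],[0,0,0],44],
    [[0,0,0],[0,0,0],38],
    [[0,0,0],[0,0,0],34],
    [[0,0,0],[0,0,0],30],
    [[0,0,0],[0,0,0],30],
    [[0,0,0],[0,0,0],30]
  ],
  "squeeze": 40
}}

```text
clock: 9.75
eef_pos: [0.4576, -0.001, 0.0274]
eef_rot: [-0.018, 3.14, -0.0]
force: [0.2, -0.6, 6.9]
finger_gap: 0.037
finger_force: 39.7
```

The ruler is gripped: 37 mm opening, 40 N. I'll lift it straight up and check.

Call:
{"method": "carry_out", "body": {
  "targets": [
    [[0,0,0],[0,0,-0.1],30],
    [[0,0,0],[0,0,-0.3],30],
    [[0,0,0],[0,0,-0.5],30],
    [[0,0,0],[0,0,-0.6],30],
    [[0,0,0],[0,0,-0.6],30],
    [[0,0,0],[0,0,-0.6],30],
    [[0,0,0],[0,0,-0.4],30],
    [[0,0,0],[0,0,0],30]
  ]
}}

```text
clock: 10.55
eef_pos: [0.4579, -0.001, 0.1214]
eef_rot: [-0.018, 3.139, -0.0]
force: [0.0, -0.4, -0.3]
finger_gap: 0.0367
finger_force: 40.0
```

```bash
python3 - <<'E'
from h import *
s=env.state(); print(s["eef_pos"],s["finger_gap"],s["finger_force"],s["force"])
w=env.get_image("wrist");q=env.get_image("scene")
cv2.imwrite("pics/both2.png",np.hstack([cv2.resize(w["pixels"][:,:,::-1],(400,300)),cv2.resize(q["pixels"][:,:,::-1],(400,300))]))
E
```

```text
[ 0.45788165 -0.00100691  0.12143263] 0.03666802678410273 39.991689920425415 [ 0.00871362 -0.43220883 -0.25114199]
```

View pics/both2.png

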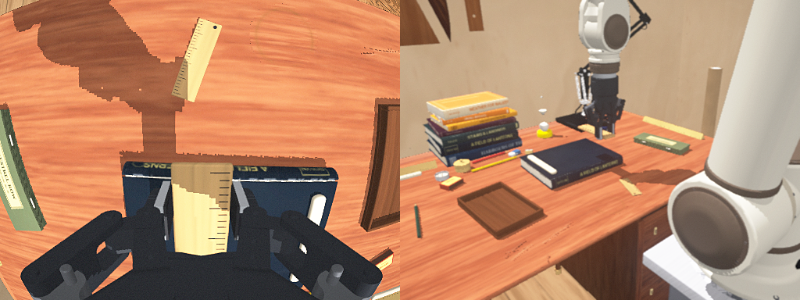

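The wrist and scene panes show the ruler lifted level in the fingers, with the book and folder unmoved. Tray centre is about (0.482, 0.312), yaw about 5.8°. I'll carry it over.

Call:
{"method": "carry_out", "body": {
  "targets": [
    [[0,0,0],[0.05,0.3,0],30],
    [[0,0,0],[0.05,0.6,0],30],
    [[0,0,0],[0.05,0.8,0],30],
    [[0,0,0],[0.05,0.8,0],30],
    [[0,0,0],[0.05,0.8,0],30],
    [[0,0,0],[0.05,0.8,0],30],
    [[0,0,0],[0.04,0.8,0],30],
    [[0,0,0],[0.04,0.8,0],30]
  ]
}}

```text
clock: 11.45
eef_pos: [0.4428, 0.1712, 0.1187]
eef_rot: [0.018, -3.14, 0.001]
force: [0.8, 0.1, -0.1]
finger_gap: 0.0367
finger_force: 40.0
```

Call:
{"method": "carry_out", "body": {
  "targets": [
    [[0,0,0],[0,0.8,0],30],
    [[0,0,0],[0,0.8,0],30],
    [[0,0,0],[0,0.8,0],30],
    [[0,0,0],[0,0.8,0],30],
    [[0,0,0],[0,0.8,0],30],
    [[0,0,0],[0,0.6,0],30],
    [[0,0,-0.85],[0,0,0],30],
    [[0,0,0],[0,0,0],30]
  ]
}}

```text
clock: 12.25
eef_pos: [0.4415, 0.3084, 0.1189]
eef_rot: [0.162, -3.136, 0.001]
force: [0.5, -0.2, -1.6]
finger_gap: 0.0366
finger_force: 40.1
```

```bash
python3 - <<'E'
from h import *
s=env.state(); print(s["eef_pos"],s["eef_rot"],s["finger_gap"],s["finger_force"])
w=env.get_image("wrist"); cv2.imwrite("pics/w5.png",w["pixels"][:,:,::-1])
E
```

```text
[0.441531   0.30838609 0.11889282] [ 1.61632034e-01 -3.13622455e+00  1.22168400e-03] 0.03657281028436389 40.06420433521271
```

View pics/w5.png

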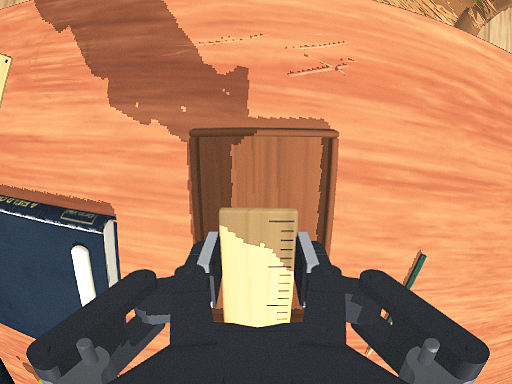

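The wrist view shows the ruler (cols 219-297) centred over the tray (inner cols 195-332) and lined up with it. I'll lower it in.

Call:
{"method": "carry_out", "body": {
  "targets": [
    [[0,0,0],[0,0,0.3],30],
    [[0,0,0],[0,0,0.6],30],
    [[0,0,0],[0,0,0.7],30],
    [[0,0,0],[0,0,0.7],30],
    [[0,0,0],[0,0,0.6],30],
    [[0,0,0],[0,0,0.4],30],
    [[0,0,0],[0,0,0.2],30],
    [[0,0,0],[0,0,0],30]
  ]
}}

```text
clock: 13.1
eef_pos: [0.4419, 0.3074, 0.014]
eef_rot: [0.156, -3.137, 0.001]
force: [-0.2, 0.1, -0.1]
finger_gap: 0.0367
finger_force: 40.1
```

Call:
{"method": "carry_out", "body": {
  "targets": [
    [[0,0,0],[0,0,0.06],30],
    [[0,0,0],[0,0,0.06],30],
    [[0,0,0],[0,0,0],30]
  ]
}}

```text
clock: 13.4
eef_pos: [0.4424, 0.308, 0.0115]
eef_rot: [-0.158, 3.137, 0.001]
force: [0.2, -0.9, -1.5]
finger_gap: 0.0368
finger_force: 40.1
```

Call:
{"method": "carry_out", "body": {
  "targets": [
    [[0,0,0],[0,0,0],40],
    [[0,0,0],[0,0,0],45],
    [[0,0,0],[0,0,0],50],
    [[0,0,0],[0,0,0],52],
    [[0,0,0],[0,0,-0.3],52],
    [[0,0,0],[0,0,-0.6],52],
    [[0,0,0],[0,0,-0.9],52],
    [[0,0,0],[0,0,-0.9],52]
  ]
}}

```text
clock: 14.2
eef_pos: [0.442, 0.3077, 0.0935]
eef_rot: [0.158, -3.137, 0.0]
force: [1.5, 0.0, 0.4]
finger_gap: 0.052
finger_force: 0.0
```

Call:
{"method": "carry_out", "body": {
  "targets": [
    [[0,0,0],[0,0,-0.9],52],
    [[0,0,0],[0,0,-0.9],52],
    [[0,0,0],[0,0,-0.9],52],
    [[0,0,0],[0,0,0],52],
    [[0,0,0],[0,0,0],52]
  ]
}}

```text
clock: 14.7
eef_pos: [0.4424, 0.308, 0.1739]
eef_rot: [-0.158, 3.136, 0.001]
force: [-0.7, 0.3, 0.1]
finger_gap: 0.0521
finger_force: 0.0
```

```bash
python3 - <<'E'
from h import *
s=env.state(); print(s["eef_pos"],s["finger_force"])
w=env.get_image("wrist");q=env.get_image("scene")
cv2.imwrite("pics/both3.png",np.hstack([cv2.resize(w["pixels"][:,:,::-1],(400,300)),cv2.resize(q["pixels"][:,:,::-1],(400,300))]))
E
```

```text
[0.44242054 0.30798526 0.17393557] 0.0
```

View pics/both3.png

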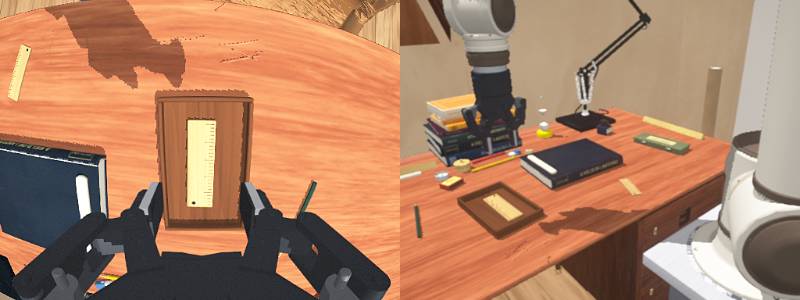

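The ruler lies flat and centred in the tray at wrist-pane (201,163). The gripper is clear, and the book and folder look undisturbed.

```bash
python3 -c "
from rig import env
print(env.finish_job())"
```

```text
the job is handed in; nothing more can be done
None
```

The 130 mm ruler was slid out over the book's edge, gripped by that end and lowered into the tray, where the last camera view shows it lying flat; the job is handed in, but no verdict came back.

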